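# Load the bamboo-shoot grading tray

## Task

Gather the three golden dried bamboo-shoot halves into the wooden grading tray, laying each one rounded back up, lengthwise down the middle of the trough made for its length: the longest shoot in the longest trough, the middle one in the middle-length trough, the shortest in the shortest trough. Leave the still green shoot, the stick of kindling, the cup and the brush where they are.

Things in the scene. Friction and masses are not known exactly. Their poses are not given: they have to be found in the camera images.
- shoot_long_c (a point): Loose dried bamboo-shoot half, golden with thin brown rings, cut face down: 140 mm long, 34 wide, 30 high, the longest of three. Parallel sides 34 mm apart under a domed back; only the last 24 mm at the +x end tapers to a tip. About 70 g. Point: its centre, 15 mm above its underside; x along its length, z up. Goes in the longest trough.
- shoot_mid_c (a point): Loose dried bamboo-shoot half, golden with thin brown rings, cut face down: 105 mm long, 34 wide, 30 high, the middle one of three. Parallel sides 34 mm apart under a domed back; only the last 24 mm at the +x end tapers to a tip. About 55 g. Point: its centre, 15 mm above its underside; x along its length, z up. Goes in the middle-length trough.
- shoot_short_c (a point): Loose dried bamboo-shoot half, golden with thin brown rings, cut face down: 70 mm long, 34 wide, 30 high, the shortest of three. Parallel sides 34 mm apart under a domed back; only the last 24 mm at the +x end tapers to a tip. About 40 g. Point: its centre, 15 mm above its underside; x along its length, z up. Goes in the shortest trough.
- trough_long_c (a point): The longest of three parallel troughs, 84 mm apart in changing order, in the fixed dark wooden tray: cream floor, low brown rims, inside 170 mm long, 78 wide; for the longest golden shoot. Point: centre of its floor surface, 12 mm above the table; x along its length, z up. Rims (4 mm thick at sides, 6 at ends) rise 5 mm above this point, the tray wall 2 mm.
- trough_mid_c (a point): The middle-length of three parallel troughs, 84 mm apart in changing order, in the fixed dark wooden tray: cream floor, low brown rims, inside 135 mm long, 78 wide; for the middle-length golden shoot. Point: centre of its floor surface, 12 mm above the table; x along its length, z up. Rims (4 mm thick at sides, 6 at ends) rise 5 mm above this point, the tray wall 2 mm.
- trough_short_c (a point): The shortest of three parallel troughs, 84 mm apart in changing order, in the fixed dark wooden tray: cream floor, low brown rims, inside 100 mm long, 78 wide; for the shortest golden shoot. Point: centre of its floor surface, 12 mm above the table; x along its length, z up. Rims (4 mm thick at sides, 6 at ends) rise 5 mm above this point, the tray wall 2 mm.
- shoot_green_c (a point): Look-alike to leave: a still green shoot half of the same form, green with dark green rings, 105 mm long, 34 wide, 30 high, loose. The point is its centre; x along its length, z up.
- kindling_c (a point): Look-alike to leave: a stick of kindling, red-brown wood with black bark on top, no rings, 135 mm long, 32 wide, 28 high, loose. The point is its centre; x along its length, z up.
- cup_c (a point): White ceramic cup without handle, 66 mm across and 66 mm high, standing beyond the work; leave it alone. The point is its centre, half-way up.
- brush_c (a point): Small hand brush lying bristles down, wooden back, 90 x 45 x 34 mm, beyond the work; leave it alone. The point is its centre, half-way up.
There are look-alikes about, which are no part of the job. What is shaped like the part that bears shoot_long_c but blue, purple or turquoise is not meant.

How it is judged:
By the outcome, as a careful person would: the job done as asked, in the order asked, and still so for the second after the job is handed in, with the robot touching nothing.
It also fails if it takes over 80 s, if anything falls off the work surface, if the arm or the gripper's body presses on something with over 40 N, if the wrist force passes 120 N, or if a joint passes its speed limit or range.

## Robot

A 6-joint arm with a two-finger parallel gripper is mounted at the origin on the work surface. World frame = base frame: x ahead of the robot, y to its left, z up, the work surface at z = 0. Lengths are in m, angles in rad, forces in N, time in s.
With the tool pointing down it reaches from about 0.3 to 0.775 m from the base axis. Payload 14.6 kg.
Tool frame: the origin (TCP) lies at the very end of the fingers, on their centre line; the grasp point (between the pads) lies 19 mm behind it (robot.hold_point_z is the distance from the TCP to the grasp point, in m); z points along the fingers, y is the direction in which the jaws open and shut (so a half turn about z gives the same grasp; the last joint's range is limited). The gripper opens to 85 mm and grips with 20 to 120 N. Pads are 22 mm wide; open, the fingers measure 114 mm over their backs; the gripper's body (76 mm by 85 mm) begins 54 mm behind the grasp point. The pads swing forward as they close: fully open they stand 13 mm farther back than shut.
Start: joints at [1.223, 0.3, 1.521, -0, 1.321, -0.067], TCP at [0.152, 0.528, 0.231] pointing down, gripper open.
Joint ranges: [-3.03, 3.03], [-0.79, 2.21], [0.23, 2.52], [-1.04, 4.18], [0, 3.07], [-2.55, 2.55]. Speed limits (rad/s): [2.22, 2.22, 2.57, 3.14, 3.14, 3.14].

## Interface

Orientations are given as a unit quaternion [x, y, z, w].
In Python, from rig import robot, camera gives the robot as it stands.
- The arm moves only by the shell command python3 -m handwheel 'ROWS' [OPENING] [FORCE]. ROWS is JSON, one flat list of numbers, 4 for each row, row after row: the shift along the tool's x, y, z in mm, then the turn about the tool's z in rad. A call has 1 to 5 rows; each row shifts and turns the pose as measured when the row begins, along the tool's axes as they then stand; what a row does not reach is not made up. A row lasts 1/8 s, in which the tool goes at most 62.5 mm and 10.7 degrees, less where a joint would pass 70% of its speed; a pose out of reach is approached as far as the arm can. A call with a gripper value outside its range is refused whole. OPENING is the closure, from 0 (fully open) to 1 (shut), set as the call begins (- or left out, the last holds). The fingers move at their own pace and stop on an object; FORCE is the grip in N (left out, the last holds). Time passes only in rows, so rows that do not move let the fingers close. It gives the time, the measured TCP pose, the force and the opening at its end, in the units of the state.
- robot.observe(): the state, without advancing time (a new reading comes with each control period).
- camera(name): name is "side" or "top"; returns a dict with "image" (400x640x3 uint8, red, green, blue), "depth" (400x640 float32, m along the optical axis (not along the pixel's ray), 0 where there is no reading), "fx", "fy", "cx", "cy" (pixels), "k1" (the pictures are not rectified: a ray, as slopes to the right and down, at radius r is drawn at 1 + k1 r^2 times it, then the intrinsics apply), "rvec" (rotation vector, rad) and "tvec" (3), from world to camera coordinates, as OpenCV has them. Camera axes: x right, y down, z forward; pixel columns grow to the right and rows downward; lengths in m; the calibration is good to about 2 mm. A picture is of the moment at which its call begins.
- robot.sign_off(): hands the job in, once; it reports no verdict.
The state is a dict: "t": time; "q": joint angles; "qd": joint speeds; "tau": joint torques, N m; "position": TCP position; "eef_rot": TCP orientation; "contact_force": force on the tool from outside, world axes, zero at the start; "torque": the same for the moment, N m; "gripper_width": opening from 0.0 (shut) to 1.0 (fully open).
Only numpy, scipy, OpenCV 4.12 (cv2) and the standard library are available. Lean on these libraries where they do the work, as an engineer would, in place of code of your own. Each camera call takes 0.05 s, during which the arm holds its last target.

## Working session

There is one attempt and no reset: what is moved stays moved. The work goes in short steps, Python scripts to look and compute and a shell command to move; the robot and the scene stay as the last step left them, time stands still between calls to the robot, and variables do not carry over. Pictures are saved under pics/ and viewed, and the job is handed in when it is done.

```bash
ls; mkdir -p pics; python3 - <<'E'
from rig import robot,camera
import cv2
for n in("top","side"):
    c=camera(n); cv2.imwrite(f"pics/{n}0.png",c["image"][:,:,::-1])
    print(n,{k:c[k] for k in c if k not in("image","depth")}, (c["depth"]>0).mean())
print(robot.observe())
E
```

```text
pics
top {'fx': 379.9461768052264, 'fy': 379.9461768052264, 'cx': 315.68712349141185, 'cy': 199.79714334610793, 'k1': -0.03275994067231191, 'rvec': array([ 2.10827009, -2.16675955,  0.21313792]), 'tvec': array([-0.00353526,  0.52592461,  0.91041312])} 0.9960703125
side {'fx': 462.82439071906015, 'fy': 462.82439071906015, 'cx': 319.46664160326884, 'cy': 200.43231566687882, 'k1': -0.0008635951737041266, 'rvec': array([ 1.9506297 , -0.84399571,  0.48092636]), 'tvec': array([-0.38207712,  0.2457691 ,  1.11983963])} 0.99506640625
{'t': 0.1, 'q': array([ 1.22340994e+00,  3.00436344e-01,  1.52153232e+00,  2.11426607e-05,
        1.32069682e+00, -6.65759984e-02]), 'qd': array([-2.66328519e-03,  5.56590496e-04, -1.48204162e-03,  6.53461888e-04,
        3.09358973e-04, -7.75835342e-05]), 'tau': array([ 1.22812606e-03, -5.44379747e+01, -3.62378490e+01, -6.58056479e-05,
        2.97572995e-03,  4.58853060e-05]), 'position': array([0.15233646, 0.52826042, 0.23076101]), 'eef_rot': array([ 1.39946908e-01,  9.90158864e-01, -5.22859598e-04, -1.20258891e-04]), 'contact_force': array([ 1.03672754,  0.79231341, -0.2349704 ]), 'torque': array([ 0.00182644,  0.03545392, -0.01578265]), 'gripper_width': 1.0006168131721072}
```

View pics/top0.png

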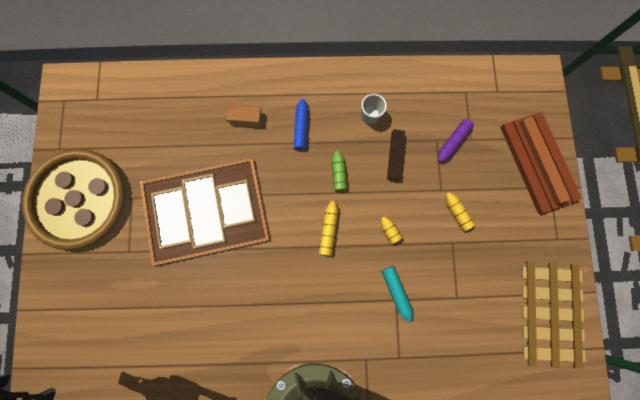

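View pics/side0.png

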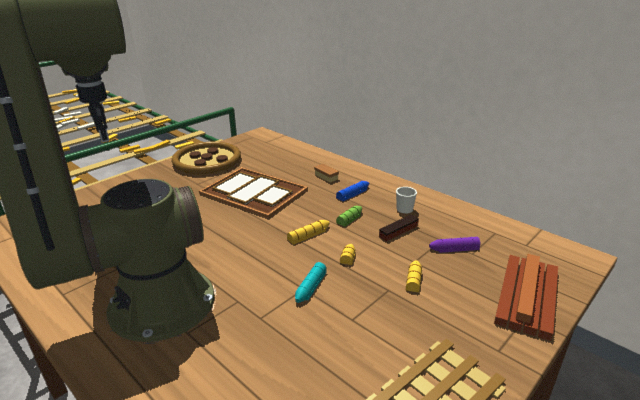

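Top view: tray at about (205,212). Its floors, left to right, are (171,217) mid, (204,210) long and (237,204) short.

Possible targets in the top view:
- **Golden:** long (329,228), short (391,230) and mid (460,211). I choose these three.
- **Not the target:** green (339,171), kindling (397,155), blue (301,124), purple (455,141), turquoise (397,293).

Next I measure them and check a close crop.

```bash
cat > h.py <<'E'
import numpy as np,cv2
from rig import robot,camera
def rays(c,uv):
    K=np.array([[c["fx"],0,c["cx"]],[0,c["fy"],c["cy"]],[0,0,1]]);d=np.array([c["k1"],0,0,0,0])
    p=cv2.undistortPoints(np.float64(uv).reshape(-1,1,2),K,d).reshape(-1,2)
    R=cv2.Rodrigues(c["rvec"])[0]; o=-R.T@c["tvec"]
    return o,np.c_[p,np.ones(len(p))]@R
def plane(c,uv,z):
    o,d=rays(c,uv); return o+d*((z-o[2])/d[:,2])[:,None]
def proj(c,P):
    K=np.array([[c["fx"],0,c["cx"]],[0,c["fy"],c["cy"]],[0,0,1]])
    return cv2.projectPoints(np.float64(P).reshape(-1,1,3),c["rvec"],c["tvec"],K,np.array([c["k1"],0,0,0,0]))[0].reshape(-1,2)
def cloud(c,mask):
    v,u=np.nonzero(mask&(c["depth"]>0)); o,d=rays(c,np.c_[u,v]); return o+d*c["depth"][v,u][:,None]
def gold(c):
    h=cv2.cvtColor(c["image"],cv2.COLOR_RGB2HSV); 
    m=cv2.inRange(h,(20,170,120),(32,255,255)); return cv2.morphologyEx(m,cv2.MORPH_CLOSE,np.ones((5,5)))
def white(c):
    h=cv2.cvtColor(c["image"],cv2.COLOR_RGB2HSV); return cv2.inRange(h,(0,0,200),(40,70,255))
def blobs(m,lo,box):
    n,l,s,_=cv2.connectedComponentsWithStats(m)
    return [(l==i) for i in range(1,n) if s[i,4]>lo and box[0]<s[i,0]<box[1] and box[2]<s[i,1]<box[3]]
E
python3 - <<'E'
from h import *
c=camera("top")
for b in blobs(gold(c),60,(270,500,150,300)):
    P=cloud(c,b); z=np.median(P[:,2])
    print("gold n",b.sum(),"zrange",np.percentile(P[:,2],[2,50,98]).round(3))
    v,u=np.nonzero(b); q=plane(c,np.c_[u,v],0.015)[:,:2]
    r=cv2.minAreaRect((q*1000).astype(np.float32)); bx=cv2.boxPoints(r)
    m=q.mean(0); w,V=np.linalg.eigh(np.cov((q-m).T)); a=V[:,1]; s=(q-m)@a*1000; t=(q-m)@V[:,0]*1000
    sk=((s**3).mean()); 
    if s.max()<-s.min(): a=-a   # tip further from centroid
    mid=m+ (s.max()+s.min())/2000*V[:,1]+(t.max()+t.min())/2000*V[:,0]
    print(" rect",np.round(r[0],1),np.round(r[1],1)," mid",mid.round(4)," len",np.ptp(s).round(1),np.ptp(t).round(1)," tipdir",np.degrees(np.arctan2(a[1],a[0])).round(1))
for b in blobs(white(c),200,(140,270,160,260)):
    v,u=np.nonzero(b); q=plane(c,np.c_[u,v],0.012)[:,:2]
    P=cloud(c,b)
    r=cv2.minAreaRect((q*1000).astype(np.float32)); bx=cv2.boxPoints(r); e=bx[1]-bx[0]; f=bx[2]-bx[1]; e=e if np.hypot(*e)>np.hypot(*f) else f
    print("trough",np.round(r[0],1),np.round(r[1],1),"ang",np.degrees(np.arctan2(e[1],e[0])).round(1),P[:,2].mean().round(4))
im=c["image"][:,:,::-1]; im=cv2.resize(im[100:280,130:490],None,fx=2.2,fy=2.2,interpolation=cv2.INTER_CUBIC); cv2.imwrite("pics/crop.png",im)
E
```

```text
gold n 508 zrange [0.001 0.025 0.031]
 rect [ 491.9 -391.4] [107.4  38. ]  mid [ 0.4919 -0.3915]  len 107.4 38.0  tipdir 27.7
gold n 635 zrange [0.017 0.027 0.032]
 rect [458.3 -49.7] [ 31.6 141.1]  mid [ 0.4583 -0.0496]  len 141.1 31.7  tipdir -10.7
gold n 328 zrange [0.002 0.026 0.032]
 rect [ 449.  -207.2] [72.1 35.6]  mid [ 0.449  -0.2071]  len 72.2 35.6  tipdir 27.4
trough [512.1 273.8] [170.9  74.5] ang 10.9 0.0125
trough [527.9 191.1] [100.1  74. ] ang 10.9 0.0125
trough [495.7 356.2] [135.   72.5] ang 11.0 0.0125
```

View pics/crop.png

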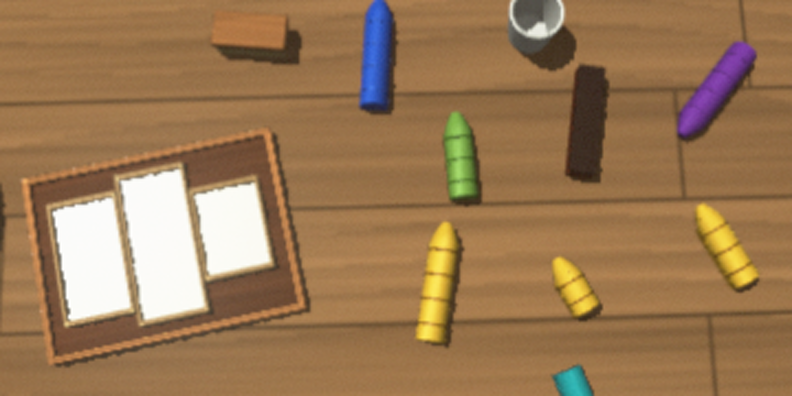

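The crop shows the three golden ringed shoots at crop pixels (437,285), (575,288) and (727,248). The blue, purple, turquoise and green shoots and the kindling are clearly different. Long goes first, and a helper gives me the remaining shift in tool axes.

```bash
cat > rem.py <<'E'
# usage: rem.py x y z yaw_of_tool_y_deg  -> remaining shift in tool axes (mm) after the turn is done / now, and turn (rad)
import sys; from h import *
from scipy.spatial.transform import Rotation as Rn
x,y,z,yaw=map(float,sys.argv[1:5]); s=robot.observe(); R=Rn.from_quat(s["eef_rot"]).as_matrix()
d=np.array([x,y,z])-s["position"]; cur=np.degrees(np.arctan2(R[1,1],R[0,1]))
t=-np.radians((yaw-cur+180)%360-180); a=np.radians(yaw)
R2=np.array([[-np.sin(a),np.cos(a),0],[np.cos(a),np.sin(a),0],[0,0,-1]]).T
print("t %.2f"%s["t"],"pos",s["position"].round(4),"yaw %.1f"%cur,"tilt %.2f"%np.degrees(np.arccos(-R[2,2])),"q1,q6",s["q"][[0,5]].round(2),"F",s["contact_force"].round(1),"g %.2f"%s["gripper_width"])
print("now-frame",(R.T@d*1000).round(1),"after-turn frame",(np.array([[-np.sin(a),np.cos(a),0],[np.cos(a),np.sin(a),0],[0,0,-1]])@d*1000).round(1),"turn %.3f (alt %.3f)"%(t,t-np.sign(t)*2*np.pi))
E
python3 -m handwheel '[0,0,0,-0.094]'; python3 rem.py 0.455 -0.049 0.12 79.3
```

```text
t: 0.28
position: [0.1523, 0.5282, 0.2306]
eef_rot: [0.092, 0.996, -0.001, -0.0]
contact_force: [-0.5, -0.1, -0.7]
gripper_width: 0.999
t 0.28 pos [0.1523 0.5282 0.2306] yaw 79.4 tilt 0.08 q1,q6 [ 1.22 -0.16] F [-0.5 -0.1 -0.7] g 1.00
now-frame [-403.8 -511.5  111.2] after-turn frame [-404.6 -511.   110.6] turn 0.002 (alt -6.282)
```

```bash
python3 -m handwheel '[-37,-47,0,0, -37,-47,0,0, -37,-47,0,0, -37,-47,0,0, -37,-47,0,0]' 0.15; python3 rem.py 0.455 -0.049 0.12 79.3
```

```text
t: 0.9
position: [0.293, 0.2577, 0.2293]
eef_rot: [0.089, 0.996, -0.002, -0.0]
contact_force: [0.9, 0.5, 0.8]
gripper_width: 0.849
t 0.90 pos [0.293  0.2577 0.2293] yaw 79.8 tilt 0.19 q1,q6 [ 0.63 -0.76] F [0.9 0.5 0.8] g 0.85
now-frame [-213.8 -272.9  110.1] after-turn frame [-216.2 -271.3  109.3] turn 0.009 (alt -6.274)
```

```bash
python3 -m handwheel '[-37,-46,10,0, -37,-46,10,0, -37,-46,10,0, -37,-46,10,0, -37,-46,10,0]' 0.2; python3 rem.py 0.455 -0.049 0.06 79.3
```

```text
t: 1.52
position: [0.4375, -0.0109, 0.18]
eef_rot: [0.089, 0.996, -0.001, 0.002]
contact_force: [0.2, 1.6, -0.1]
gripper_width: 0.797
t 1.52 pos [ 0.4375 -0.0109  0.18  ] yaw 79.8 tilt 0.21 q1,q6 [-0.11 -1.5 ] F [ 0.2  1.6 -0.1] g 0.80
now-frame [-23.5 -34.2 120.1] after-turn frame [-24.3 -34.2 120. ] turn 0.009 (alt -6.274)
```

```bash
python3 -m handwheel '[-24,-34,0,0.009, 0,0,50,0, 0,0,50,0, 0,0,20,0, 0,0,0,0]'; python3 rem.py 0.455 -0.049 0.005 79.3; python3 - <<'E'
from h import *
for n in("top","side"):
    c=camera(n); u,v=(329,228) if n=="top" else (308,232)
    a,b=max(0,v-75),max(0,u-110); im=cv2.resize(c["image"][a:a+150,b:b+220,::-1],None,fx=3,fy=3); cv2.imwrite(f"pics/l1{n}.png",im)
E
```

```text
t: 2.15
position: [0.4564, -0.0544, 0.0555]
eef_rot: [0.096, 0.995, -0.001, 0.001]
contact_force: [0.1, -1.2, 0.2]
gripper_width: 0.802
t 2.15 pos [ 0.4564 -0.0544  0.0555] yaw 78.9 tilt 0.15 q1,q6 [-0.2  -1.57] F [ 0.1 -1.2  0.2] g 0.80
now-frame [ 2.5  5.1 50.5] after-turn frame [ 2.4  5.1 50.5] turn -0.006 (alt 6.277)
```

View pics/l1side.png

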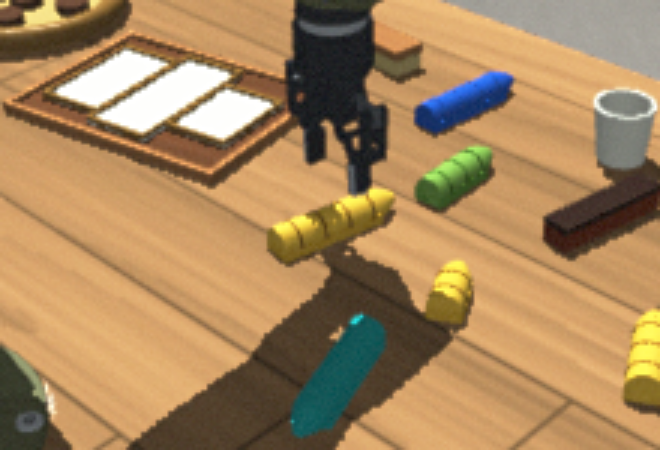

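View pics/l1top.png

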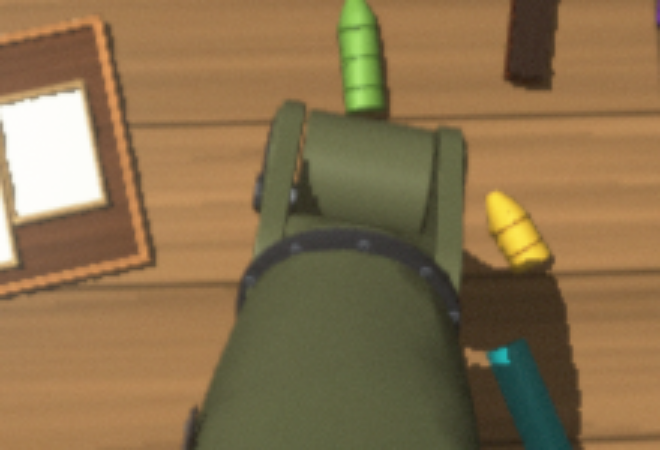

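Side crop: the jaws hover astride the long shoot at crop (330,225). The top view is hidden by the arm. I correct the 5 mm offset and go down.

```bash
python3 -m handwheel '[2,5,15,-0.006, 0,0,15,0, 0,0,12,0, 0,0,0,0]'; python3 rem.py 0.455 -0.049 0.005 79.3
```

```text
t: 2.75
position: [0.4575, -0.0489, 0.014]
eef_rot: [0.093, 0.996, -0.001, 0.004]
contact_force: [0.6, -0.3, -0.1]
gripper_width: 0.805
t 2.75 pos [ 0.4575 -0.0489  0.014 ] yaw 79.3 tilt 0.49 q1,q6 [-0.19 -1.57] F [ 0.6 -0.3 -0.1] g 0.80
now-frame [ 2.5 -0.6  9. ] after-turn frame [ 2.4 -0.6  9. ] turn 0.001 (alt -6.283)
```

```bash
python3 -m handwheel '[2,0,9,0, 0,0,0,0]'; python3 -m handwheel '[0,0,0,0, 0,0,0,0, 0,0,0,0, 0,0,0,0, 0,0,0,0]' 1 40; python3 rem.py 0.455 -0.049 0.005 79.3
```

```text
t: 3.0
position: [0.4556, -0.0486, 0.0045]
eef_rot: [0.093, 0.996, -0.001, 0.004]
contact_force: [0.8, -0.2, 0.2]
gripper_width: 0.797
t: 3.62
position: [0.456, -0.0487, 0.0053]
eef_rot: [0.093, 0.996, -0.001, 0.005]
contact_force: [0.0, 0.4, -0.4]
gripper_width: 0.386
t 3.62 pos [ 0.456  -0.0487  0.0053] yaw 79.3 tilt 0.58 q1,q6 [-0.19 -1.57] F [ 0.   0.4 -0.4] g 0.39
now-frame [ 0.9 -0.4  0.3] after-turn frame [ 0.9 -0.4  0.3] turn 0.001 (alt -6.283)
```

```bash
python3 -m handwheel '[0,0,-35,0, 0,0,-40,0, 0,0,0,-0.126, 0,0,0,-0.126, 0,0,0,-0.125]'; python3 rem.py 0.5097 0.2733 0.08 100.9
```

```text
t: 4.25
position: [0.455, -0.0484, 0.0827]
eef_rot: [-0.101, 0.995, -0.002, 0.004]
contact_force: [-0.1, -0.5, -1.4]
gripper_width: 0.391
t 4.25 pos [ 0.455  -0.0484  0.0827] yaw 101.5 tilt 0.56 q1,q6 [-0.19 -1.96] F [-0.1 -0.5 -1.4] g 0.39
now-frame [-117.9  304.3    2.1] after-turn frame [-114.5  305.6    2.7] turn 0.011 (alt -6.272)
```

```bash
python3 -m handwheel '[-20,51,-1,0.011, -20,51,-1,0, -20,51,-1,0, -20,51,-1,0, -20,51,-1,0]'; python3 rem.py 0.5097 0.2733 0.08 100.9
```

```text
t: 4.88
position: [0.5056, 0.226, 0.0876]
eef_rot: [-0.093, 0.996, -0.002, 0.005]
contact_force: [0.5, -1.5, -0.2]
gripper_width: 0.387
t 4.88 pos [0.5056 0.226  0.0876] yaw 100.7 tilt 0.61 q1,q6 [ 0.36 -1.4 ] F [ 0.5 -1.5 -0.2] g 0.39
now-frame [-12.7  45.8   7.5] after-turn frame [-13.   45.7   7.6] turn -0.004 (alt 6.279)
```

```bash
python3 -m handwheel '[-12,42,8,-0.004, 0,0,0,0, 0,0,0,0]'; python3 rem.py 0.5097 0.2733 0.018 100.9;  python3 - <<'E'
from h import *
c=camera("side"); a,b=110,150; im=cv2.resize(c["image"][a:a+150,b:b+220,::-1],None,fx=3.5,fy=3.5); cv2.imwrite("pics/l2.png",im)
E
```

```text
t: 5.25
position: [0.5091, 0.2737, 0.0786]
eef_rot: [-0.097, 0.995, -0.002, 0.005]
contact_force: [0.5, 0.2, -1.4]
gripper_width: 0.389
t 5.25 pos [0.5091 0.2737 0.0786] yaw 101.1 tilt 0.60 q1,q6 [ 0.43 -1.33] F [ 0.5  0.2 -1.4] g 0.39
now-frame [ 0.1 -0.1 60.6] after-turn frame [-0.5 -0.5 60.6] turn 0.004 (alt -6.279)
```

View pics/l2.png

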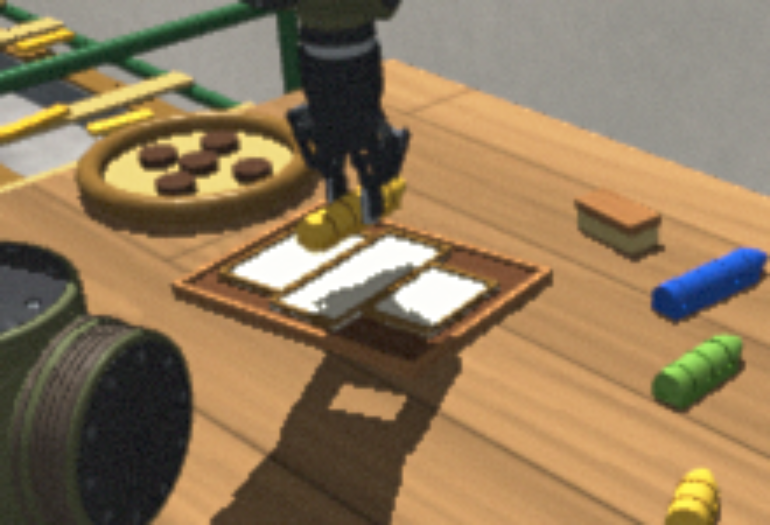

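Side crop: the shoot is held level at crop (350,215), above the tray. Lowering now.

```bash
python3 -m handwheel '[0,0,30,0, 0,0,18,0, 0,0,6,0, 0,0,0,0]'; python3 rem.py 0.5097 0.2733 0.0175 100.9
```

```text
t: 5.8
position: [0.511, 0.2707, 0.0249]
eef_rot: [-0.095, 0.995, -0.002, 0.006]
contact_force: [-1.0, -0.7, -0.8]
gripper_width: 0.385
t 5.80 pos [0.511  0.2707 0.0249] yaw 100.9 tilt 0.69 q1,q6 [ 0.43 -1.33] F [-1.  -0.7 -0.8] g 0.38
now-frame [0.9 2.9 7.3] after-turn frame [0.8 2.8 7.4] turn 0.000 (alt -6.283)
```

```bash
python3 -m handwheel '[0.5,3,4,0, 0,0,0,0]';python3 -m handwheel '[0,0,3,0, 0,0,0,0]'; python3 rem.py 0.5097 0.2733 0.0175 100.9
```

```text
t: 6.05
position: [0.5105, 0.2738, 0.0219]
eef_rot: [-0.095, 0.995, -0.002, 0.007]
contact_force: [-0.1, -0.8, -1.1]
gripper_width: 0.391
t: 6.3
position: [0.5108, 0.2741, 0.0192]
eef_rot: [-0.095, 0.995, -0.002, 0.007]
contact_force: [0.6, 0.4, -0.8]
gripper_width: 0.386
t 6.30 pos [0.5108 0.2741 0.0192] yaw 100.9 tilt 0.81 q1,q6 [ 0.43 -1.32] F [ 0.6  0.4 -0.8] g 0.39
now-frame [ 1.2 -0.5  1.7] after-turn frame [ 1.2 -0.6  1.7] turn 0.000 (alt -6.283)
```

```bash
python3 -m handwheel '[1,0,1.5,0, 0,0,0,0]'; python3 -m handwheel '[0,0,0,0, 0,0,0,0, 0,0,0,0]' 0.48;python3 rem.py 0.5097 0.2733 0.0175 100.9; python3 -m handwheel '[0,0,-15,0, 0,0,-40,0, 0,0,-50,0]'; python3 rem.py 0.489 -0.393 0.15 -62.3
```

```text
t: 6.55
position: [0.5098, 0.2739, 0.0177]
eef_rot: [-0.095, 0.995, -0.002, 0.007]
contact_force: [-1.3, 0.3, -0.5]
gripper_width: 0.385
t: 6.92
position: [0.51, 0.274, 0.018]
eef_rot: [-0.095, 0.995, -0.001, 0.007]
contact_force: [-0.1, -0.3, 0.4]
gripper_width: 0.522
t 6.92 pos [0.51  0.274 0.018] yaw 100.9 tilt 0.85 q1,q6 [ 0.43 -1.32] F [-0.1 -0.3  0.4] g 0.52
now-frame [ 0.4 -0.6  0.5] after-turn frame [ 0.4 -0.6  0.5] turn -0.000 (alt 6.283)
t: 7.3
position: [0.5071, 0.2735, 0.1244]
eef_rot: [-0.095, 0.995, -0.002, 0.005]
contact_force: [0.0, 1.1, 0.4]
gripper_width: 0.52
t 7.30 pos [0.5071 0.2735 0.1244] yaw 100.9 tilt 0.59 q1,q6 [ 0.43 -1.32] F [0.  1.1 0.4] g 0.52
now-frame [ 143.6 -651.2  -23.2] after-turn frame [-325.8  581.7  -25.6] turn 2.848 (alt -3.435)
```

```bash
python3 -m handwheel '[0,0,-5,0.18, 0,0,-5,0.18, 0,0,-5,0.18, 0,0,-5,0.18, 0,0,-5,0.18]' 0.2; python3 -m handwheel '[0,0,0,0.18, 0,0,0,0.18, 0,0,0,0.18, 0,0,0,0.18, 0,0,0,0.18]';python3 -m handwheel '[0,0,0,0.18, 0,0,0,0.18, 0,0,0,0.18, 0,0,0,0.18, 0,0,0,0.18]'; python3 rem.py 0.489 -0.393 0.15 -62.3
python3 - <<'E'
from h import *
c=camera("top"); im=c["image"][:,:,::-1]; cv2.imwrite("pics/t2.png",im)
E
```

```text
t: 7.92
position: [0.5083, 0.2744, 0.1609]
eef_rot: [0.36, 0.933, 0.004, 0.009]
contact_force: [-0.5, 0.0, -0.4]
gripper_width: 0.798
t: 8.55
position: [0.5086, 0.2746, 0.1676]
eef_rot: [0.74, 0.672, 0.011, 0.007]
contact_force: [0.3, 0.3, -0.6]
gripper_width: 0.8
t: 9.18
position: [0.5087, 0.2747, 0.1738]
eef_rot: [0.963, 0.268, 0.016, 0.001]
contact_force: [0.7, -0.8, 0.3]
gripper_width: 0.802
t 9.18 pos [0.5087 0.2747 0.1738] yaw -58.9 tilt 1.83 q1,q6 [0.43 1.47] F [ 0.7 -0.8  0.3] g 0.80
now-frame [-362.6  561.2   18.9] after-turn frame [-327.8  582.    23.8] turn 0.060 (alt -6.224)
```

View pics/t2.png

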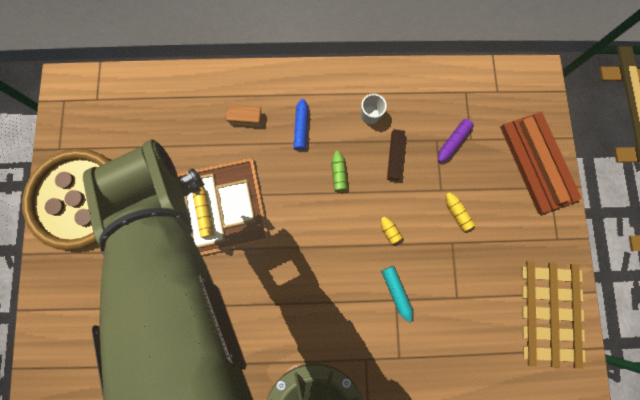

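The long shoot lies in the middle, longest trough at (203,212). Next is the mid shoot.

```bash
python3 -m handwheel '[-32,50,2,0.06, -29,51,2,0, -29,51,2,0, -29,51,2,0, -29,51,2,0]'; python3 rem.py 0.489 -0.393 0.12 -62.3
```

```text
t: 9.85
position: [0.4981, -0.0241, 0.1659]
eef_rot: [0.969, 0.244, 0.019, 0.001]
contact_force: [0.1, -0.2, -1.3]
gripper_width: 0.8
t 9.85 pos [ 0.4981 -0.0241  0.1659] yaw -61.7 tilt 2.22 q1,q6 [-0.13  0.94] F [ 0.1 -0.2 -1.3] g 0.80
now-frame [-184.5  320.1   42.8] after-turn frame [-179.5  322.5   45.9] turn 0.010 (alt -6.273)
```

```bash
python3 -m handwheel '[-28,50,3,0, -28,50,3,0, -28,50,3,0, -28,50,3,0, -28,50,3,0]'; python3 rem.py 0.489 -0.393 0.12 -62.3
```

```text
t: 10.48
position: [0.4947, -0.3204, 0.1541]
eef_rot: [0.967, 0.253, 0.022, 0.003]
contact_force: [1.1, 0.5, -0.2]
gripper_width: 0.802
t 10.47 pos [ 0.4947 -0.3204  0.1541] yaw -60.7 tilt 2.55 q1,q6 [-0.65  0.4 ] F [ 1.1  0.5 -0.2] g 0.80
now-frame [-41.9  59.9  33.5] after-turn frame [-38.8  61.6  34.1] turn 0.027 (alt -6.256)
```

```bash
python3 -m handwheel '[-20,28,15,0.027, -17,28,15,0, 0,0,0,0]'; python3 rem.py 0.489 -0.393 0.06 -62.3; python3 - <<'E'
from h import *
c=camera("side"); a,b=190,330; im=cv2.resize(c["image"][a:a+150,b:b+220,::-1],None,fx=3.5,fy=3.5); cv2.imwrite("pics/m1.png",im)
E
```

```text
t: 10.85
position: [0.489, -0.3933, 0.1249]
eef_rot: [0.97, 0.242, 0.023, 0.004]
contact_force: [-0.8, -0.0, 0.1]
gripper_width: 0.799
t 10.85 pos [ 0.489  -0.3933  0.1249] yaw -62.0 tilt 2.65 q1,q6 [-0.75  0.32] F [-0.8 -0.   0.1] g 0.80
now-frame [-2.6 -1.5 64.8] after-turn frame [ 0.1 -0.2 64.9] turn 0.005 (alt -6.278)
```

View pics/m1.png

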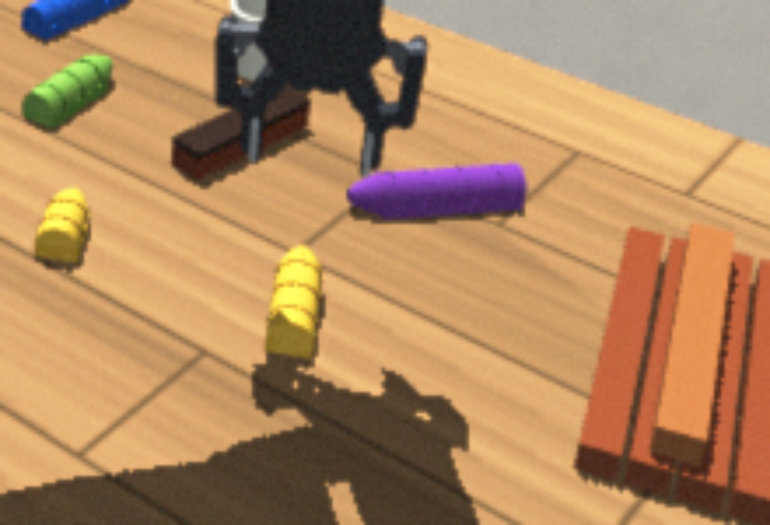

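The jaws are above the mid shoot (crop 295,300), with the purple one well clear. Going down.

```bash
python3 -m handwheel '[-2.5,-1.5,60,0.005, -2,0,30,0, 0,0,0,0]'; python3 rem.py 0.489 -0.393 0.005 -62.3
```

```text
t: 11.28
position: [0.4912, -0.3914, 0.0378]
eef_rot: [0.97, 0.243, 0.025, 0.007]
contact_force: [0.1, -0.3, 1.0]
gripper_width: 0.803
t 11.28 pos [ 0.4912 -0.3914  0.0378] yaw -61.8 tilt 2.92 q1,q6 [-0.74  0.31] F [ 0.1 -0.3  1. ] g 0.80
now-frame [-4.1 -0.5 32.7] after-turn frame [-2.6  0.4 32.8] turn 0.008 (alt -6.275)
```

```bash
python3 -m handwheel '[-4,0,18,0.008, 0,0,13,0, 0,0,0,0]'; python3 rem.py 0.489 -0.393 0.005 -62.3
```

```text
t: 11.65
position: [0.4907, -0.3936, 0.0086]
eef_rot: [0.97, 0.241, 0.026, 0.008]
contact_force: [-0.4, -0.7, 0.1]
gripper_width: 0.802
t 11.65 pos [ 0.4907 -0.3936  0.0086] yaw -62.2 tilt 3.12 q1,q6 [-0.75  0.31] F [-0.4 -0.7  0.1] g 0.80
now-frame [-1.4 -1.4  3.5] after-turn frame [-1.2 -1.3  3.6] turn 0.002 (alt -6.281)
```

```bash
python3 -m handwheel '[-1,-1,3,0, 0,0,0,0]'; python3 -m handwheel '[0,0,0,0, 0,0,0,0, 0,0,0,0, 0,0,0,0]' 1 40; python3 rem.py 0.489 -0.393 0.005 -62.3; python3 -m handwheel '[0,0,-30,0, 0,0,-40,0]'; python3 rem.py 0.4957 0.3562 0.09 -79.1
```

```text
t: 11.9
position: [0.4898, -0.3934, 0.0062]
eef_rot: [0.97, 0.241, 0.026, 0.009]
contact_force: [-0.1, 0.2, -0.6]
gripper_width: 0.799
t: 12.4
position: [0.4901, -0.3938, 0.0071]
eef_rot: [0.97, 0.241, 0.027, 0.009]
contact_force: [-0.0, 0.0, -0.1]
gripper_width: 0.385
t 12.40 pos [ 0.4901 -0.3938  0.0071] yaw -62.2 tilt 3.24 q1,q6 [-0.75  0.31] F [-0.   0.  -0.1] g 0.39
now-frame [-0.7 -1.2  2.1] after-turn frame [-0.6 -1.2  2.1] turn 0.002 (alt -6.281)
t: 12.65
position: [0.4848, -0.3922, 0.0751]
eef_rot: [0.97, 0.241, 0.025, 0.007]
contact_force: [0.2, -0.7, -0.1]
gripper_width: 0.385
t 12.65 pos [ 0.4848 -0.3922  0.0751] yaw -62.2 tilt 2.95 q1,q6 [-0.75  0.31] F [ 0.2 -0.7 -0.1] g 0.39
now-frame [ 359.9 -656.3  -15.1] after-turn frame [ 152.2 -732.8  -14.9] turn 0.295 (alt -5.988)
```

```bash
python3 -m handwheel '[0,0,-10,0.15, 0,0,-10,0.15, 11,-55,-1,0, 11,-55,-1,0, 11,-55,-1,0]'; python3 rem.py 0.493 0.3557 0.09 -79.1
```

```text
t: 13.28
position: [0.4873, -0.2233, 0.1013]
eef_rot: [0.996, 0.085, 0.028, 0.005]
contact_force: [0.9, 0.0, -0.3]
gripper_width: 0.385
t 13.28 pos [ 0.4873 -0.2233  0.1013] yaw -80.2 tilt 3.22 q1,q6 [-0.51  0.88] F [ 0.9  0.  -0.3] g 0.39
now-frame [ 103.5 -569.7    8.6] after-turn frame [ 115.1 -567.4   11.3] turn -0.020 (alt 6.263)
```

```bash
python3 -m handwheel '[11,-57,0,-0.02, 11,-56,0,0, 11,-56,0,0, 11,-56,0,0, 11,-56,0,0]'; python3 rem.py 0.493 0.3557 0.09 -79.1
```

```text
t: 13.9
position: [0.488, 0.072, 0.1006]
eef_rot: [0.995, 0.095, 0.029, 0.005]
contact_force: [1.9, 0.8, -1.0]
gripper_width: 0.385
t 13.90 pos [0.488  0.072  0.1006] yaw -79.1 tilt 3.35 q1,q6 [0.08 1.46] F [ 1.9  0.8 -1. ] g 0.38
now-frame [  58.  -277.7    9.4] after-turn frame [  58.5 -277.6   10.6] turn -0.000 (alt 6.283)
```

```bash
python3 -m handwheel '[11,-55,0,0, 11,-55,0,0, 11,-55,0,0, 11,-54,0,0, 11,-30,0,0]'; python3 -m handwheel '[0,0,0,0]'; python3 rem.py 0.493 0.3557 0.05 -79.1
```

```text
t: 14.52
position: [0.4931, 0.3374, 0.1001]
eef_rot: [0.995, 0.096, 0.029, 0.005]
contact_force: [-0.0, -1.1, -0.4]
gripper_width: 0.391
t: 14.65
position: [0.4927, 0.3392, 0.0997]
eef_rot: [0.995, 0.097, 0.029, 0.005]
contact_force: [0.0, -0.8, -1.8]
gripper_width: 0.388
t 14.65 pos [0.4927 0.3392 0.0997] yaw -78.8 tilt 3.42 q1,q6 [0.56 1.95] F [ 0.  -0.8 -1.8] g 0.39
now-frame [  0.6 -16.9  49.6] after-turn frame [  3.4 -16.1  49.7] turn 0.004 (alt -6.279)
```

```bash
python3 -m handwheel '[0.5,-17,25,0.004, -1,0,26,0, 0,0,0,0]'; python3 rem.py 0.493 0.3557 0.0195 -79.1; python3 - <<'E'
from h import *
c=camera("side"); a,b=110,150; im=cv2.resize(c["image"][a:a+150,b:b+220,::-1],None,fx=3.5,fy=3.5); cv2.imwrite("pics/m2.png",im)
E
```

```text
t: 15.02
position: [0.4919, 0.3544, 0.0474]
eef_rot: [0.995, 0.095, 0.029, 0.005]
contact_force: [0.1, 0.7, -1.0]
gripper_width: 0.385
t 15.03 pos [0.4919 0.3544 0.0474] yaw -79.1 tilt 3.40 q1,q6 [0.58 1.98] F [ 0.1  0.7 -1. ] g 0.38
now-frame [-0.3 -1.5 27.9] after-turn frame [ 1.3 -1.1 27.9] turn -0.000 (alt 6.283)
```

View pics/m2.png

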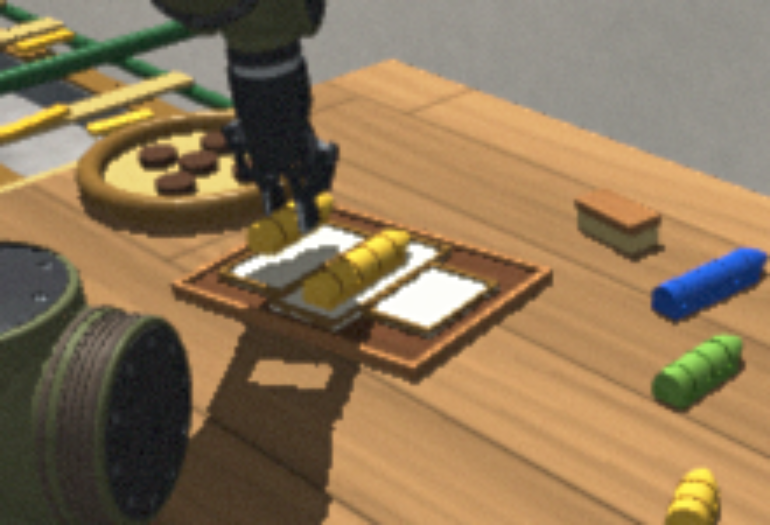

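The mid shoot is held over the far trough, crop (290,222). The long one is lying in the middle trough, crop (355,268).

```bash
python3 -m handwheel '[-0.5,-1.5,20,0, 0,0,5,0, 0,0,0,0]'; python3 rem.py 0.493 0.3557 0.0195 -79.1
```

```text
t: 15.45
position: [0.4944, 0.3559, 0.0243]
eef_rot: [0.995, 0.094, 0.031, 0.004]
contact_force: [-0.5, -0.6, -0.3]
gripper_width: 0.382
t 15.45 pos [0.4944 0.3559 0.0243] yaw -79.2 tilt 3.62 q1,q6 [0.58 1.99] F [-0.5 -0.6 -0.3] g 0.38
now-frame [-1.7 -0.2  4.7] after-turn frame [-1.4 -0.1  4.8] turn -0.002 (alt 6.282)
```

```bash
python3 -m handwheel '[-1.5,0,4.5,0, 0,0,0,0]'; python3 rem.py 0.493 0.3557 0.0195 -79.1;  python3 -m handwheel '[0,0,0,0, 0,0,0,0, 0,0,0,0]' 0.48;python3 rem.py 0.493 0.3557 0.0195 -79.1; python3 -m handwheel '[0,0,-15,0, 0,0,-40,0, 0,0,-40,0]';  python3 rem.py 0.446 -0.2085 0.12 -62.6
```

```text
t: 15.7
position: [0.4934, 0.3557, 0.0202]
eef_rot: [0.995, 0.094, 0.032, 0.004]
contact_force: [1.0, 0.1, -0.2]
gripper_width: 0.384
t 15.70 pos [0.4934 0.3557 0.0202] yaw -79.2 tilt 3.68 q1,q6 [0.58 1.99] F [ 1.   0.1 -0.2] g 0.38
now-frame [-0.5 -0.1  0.6] after-turn frame [-0.4 -0.1  0.7] turn -0.002 (alt 6.282)
t: 16.08
position: [0.4936, 0.3559, 0.0207]
eef_rot: [0.995, 0.094, 0.032, 0.004]
contact_force: [-0.1, 0.1, 0.4]
gripper_width: 0.521
t 16.07 pos [0.4936 0.3559 0.0207] yaw -79.2 tilt 3.71 q1,q6 [0.58 1.99] F [-0.1  0.1  0.4] g 0.52
now-frame [-0.7  0.1  1.1] after-turn frame [-0.6  0.1  1.2] turn -0.002 (alt 6.282)
t: 16.45
position: [0.4863, 0.3554, 0.1173]
eef_rot: [0.995, 0.094, 0.03, 0.005]
contact_force: [-0.6, -0.8, 0.7]
gripper_width: 0.516
t 16.45 pos [0.4863 0.3554 0.1173] yaw -79.2 tilt 3.50 q1,q6 [0.59 1.99] F [-0.6 -0.8  0.7] g 0.52
now-frame [-145.3  546.3   -2.9] after-turn frame [-295.3  482.1   -2.7] turn -0.290 (alt 5.994)
```

```bash
python3 -m handwheel '[0,0,-10,-0.145, 0,0,-10,-0.145, -30,49,0,0, -30,49,0,0, -30,49,0,0]' 0.2;  python3 rem.py 0.446 -0.2085 0.12 -62.6
python3 -m handwheel '[-30,49,0,0, -30,49,0,0, -30,49,0,0, -30,49,0,0, -30,49,0,0]';  python3 rem.py 0.446 -0.2085 0.12 -62.6
python3 - <<'E'
from h import *
c=camera("top"); im=c["image"][:,:,::-1]; cv2.imwrite("pics/t3.png",im)
E
```

```text
t: 17.08
position: [0.4752, 0.183, 0.1467]
eef_rot: [0.969, 0.244, 0.035, 0.008]
contact_force: [-0.2, 0.3, 0.3]
gripper_width: 0.802
t 17.07 pos [0.4752 0.183  0.1467] yaw -61.7 tilt 4.13 q1,q6 [0.3  1.39] F [-0.2  0.3  0.3] g 0.80
now-frame [-213.   330.    23.5] after-turn frame [-206.1  334.1   26.7] turn 0.015 (alt -6.268)
t: 17.7
position: [0.4584, -0.1126, 0.151]
eef_rot: [0.969, 0.245, 0.04, 0.009]
contact_force: [0.7, -0.7, 0.2]
gripper_width: 0.797
t 17.70 pos [ 0.4584 -0.1126  0.151 ] yaw -61.7 tilt 4.65 q1,q6 [-0.33  0.72] F [ 0.7 -0.7  0.2] g 0.80
now-frame [-58.7  77.3  29.7] after-turn frame [-55.1  79.4  31. ] turn 0.016 (alt -6.267)
```

View pics/t3.png

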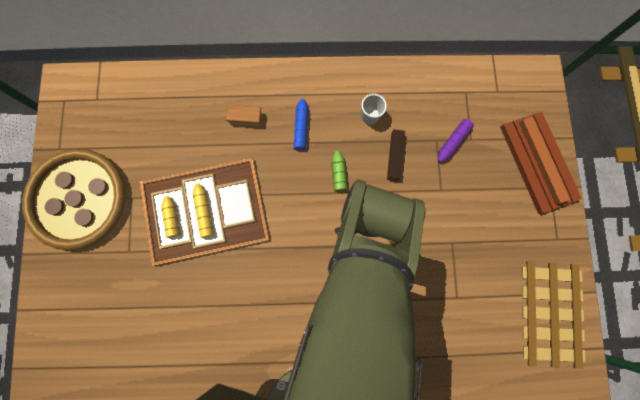

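Mid at (170,217) and long at (202,210) both lie in their troughs. Short next.

```bash
python3 -m handwheel '[-30,39,5,0.016, -28,39,5,0, 0,0,10,0, 0,0,0,0]';  python3 rem.py 0.446 -0.2085 0.05 -62.6
python3 - <<'E'
from h import *
c=camera("side"); a,b=170,250; im=cv2.resize(c["image"][a:a+150,b:b+220,::-1],None,fx=3.5,fy=3.5); cv2.imwrite("pics/s1.png",im)
E
```

```text
t: 18.25
position: [0.4442, -0.2185, 0.1333]
eef_rot: [0.971, 0.234, 0.042, 0.011]
contact_force: [0.3, 0.4, 0.1]
gripper_width: 0.804
t 18.25 pos [ 0.4442 -0.2185  0.1333] yaw -63.0 tilt 4.94 q1,q6 [-0.55  0.52] F [0.3 0.4 0.1] g 0.80
now-frame [ -0.1 -11.5  83.1] after-turn frame [ 6.2 -8.  83.3] turn -0.007 (alt 6.277)
```

View pics/s1.png

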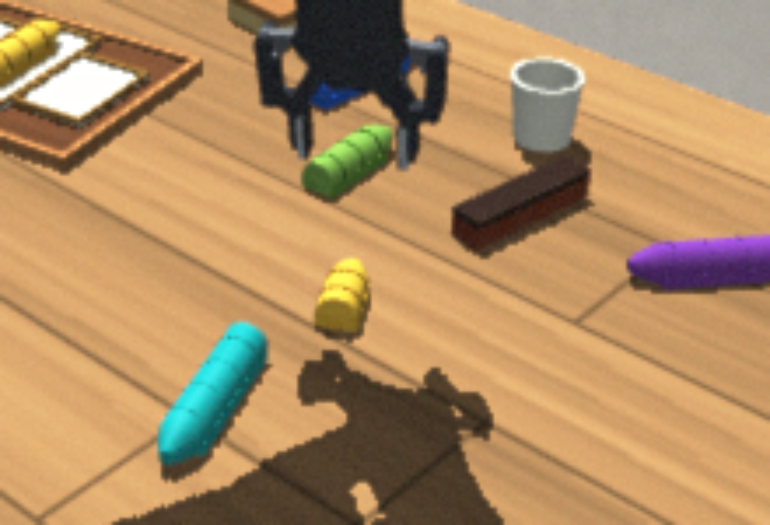

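Jaws are above the short shoot, crop (343,298), slightly to the right as the numbers say. Correcting and lowering.

```bash
python3 -m handwheel '[0,-11,45,-0.007, -3,0,40,0, 0,0,0,0]';  python3 rem.py 0.446 -0.2085 0.006 -62.6
```

```text
t: 18.68
position: [0.4463, -0.2076, 0.0494]
eef_rot: [0.97, 0.24, 0.044, 0.013]
contact_force: [0.6, -0.1, 0.8]
gripper_width: 0.795
t 18.68 pos [ 0.4463 -0.2076  0.0494] yaw -62.3 tilt 5.21 q1,q6 [-0.53  0.51] F [ 0.6 -0.1  0.8] g 0.80
now-frame [-4.1 -1.4 43.2] after-turn frame [-0.7  0.6 43.4] turn 0.005 (alt -6.278)
```

```bash
python3 -m handwheel '[-3,-1.5,22,0.005, -1,0,18,0, 0,0,0,0]';  python3 rem.py 0.446 -0.2085 0.006 -62.6
```

```text
t: 19.05
position: [0.4486, -0.208, 0.013]
eef_rot: [0.97, 0.239, 0.046, 0.015]
contact_force: [-0.3, -0.0, -0.2]
gripper_width: 0.801
t 19.05 pos [ 0.4486 -0.208   0.013 ] yaw -62.4 tilt 5.50 q1,q6 [-0.53  0.51] F [-0.3 -0.  -0.2] g 0.80
now-frame [-3.1 -1.2  6.7] after-turn frame [-2.6 -0.8  7. ] turn 0.003 (alt -6.280)
```

```bash
python3 -m handwheel '[-3,-1,6,0, 0,0,0,0]';  python3 -m handwheel '[0,0,0,0, 0,0,0,0, 0,0,0,0, 0,0,0,0]' 1 40; python3 rem.py 0.446 -0.2085 0.006 -62.6; python3 -m handwheel '[0,0,-30,0, 0,0,-45,0]'; python3 rem.py 0.5279 0.1911 0.09 -79.1
```

```text
t: 19.3
position: [0.4469, -0.2089, 0.008]
eef_rot: [0.97, 0.239, 0.047, 0.015]
contact_force: [0.4, 0.1, 0.0]
gripper_width: 0.803
t: 19.8
position: [0.4473, -0.2093, 0.0091]
eef_rot: [0.97, 0.239, 0.047, 0.016]
contact_force: [-0.6, 0.0, -1.6]
gripper_width: 0.389
t 19.80 pos [ 0.4473 -0.2093  0.0091] yaw -62.4 tilt 5.71 q1,q6 [-0.53  0.5 ] F [-0.6  0.  -1.6] g 0.39
now-frame [-1.1 -1.5  3. ] after-turn frame [-0.8 -1.3  3.1] turn 0.003 (alt -6.280)
t: 20.05
position: [0.4384, -0.2078, 0.0826]
eef_rot: [0.97, 0.239, 0.045, 0.014]
contact_force: [0.1, -0.4, -0.5]
gripper_width: 0.386
t 20.05 pos [ 0.4384 -0.2078  0.0826] yaw -62.4 tilt 5.38 q1,q6 [-0.54  0.51] F [ 0.1 -0.4 -0.5] g 0.39
now-frame [ 265.  -311.4   -1.1] after-turn frame [ 163.4 -374.8   -7.4] turn 0.291 (alt -5.992)
```

```bash
python3 -m handwheel '[0,0,-8,0.145, 0,0,-8,0.145, 22,-52,0,0, 22,-52,0,0, 22,-52,0,0]';  python3 rem.py 0.5254 0.1906 0.09 -79.1
```

```text
t: 20.68
position: [0.4748, -0.0419, 0.105]
eef_rot: [0.995, 0.088, 0.049, 0.009]
contact_force: [0.7, -0.9, -0.9]
gripper_width: 0.388
t 20.68 pos [ 0.4748 -0.0419  0.105 ] yaw -80.0 tilt 5.76 q1,q6 [-0.17  1.22] F [ 0.7 -0.9 -0.9] g 0.39
now-frame [  89.  -220.4   17.8] after-turn frame [  93.6 -218.7   15. ] turn -0.015 (alt 6.268)
```

```bash
python3 -m handwheel '[22,-53,0,-0.015, 22,-53,0,0, 22,-53,0,0, 20,-40,0,0, 0,0,0,0]';  python3 rem.py 0.5254 0.1906 0.05 -79.1
```

```text
t: 21.3
position: [0.5226, 0.1803, 0.1079]
eef_rot: [0.994, 0.098, 0.05, 0.009]
contact_force: [0.1, -0.2, -1.2]
gripper_width: 0.382
t 21.30 pos [0.5226 0.1803 0.1079] yaw -78.9 tilt 5.83 q1,q6 [0.28 1.68] F [ 0.1 -0.2 -1.2] g 0.38
now-frame [ -0.9 -11.2  57.8] after-turn frame [ 4.7 -9.6 57.9] turn 0.004 (alt -6.279)
```

```bash
python3 -m handwheel '[-1,-11,35,0.004, -1,0,25,0, 0,0,0,0]';  python3 rem.py 0.5254 0.1906 0.022 -79.1; python3 - <<'E'
from h import *
c=camera("side"); a,b=110,150; im=cv2.resize(c["image"][a:a+150,b:b+220,::-1],None,fx=3.5,fy=3.5); cv2.imwrite("pics/s2.png",im)
E
```

```text
t: 21.68
position: [0.5243, 0.189, 0.0463]
eef_rot: [0.994, 0.095, 0.05, 0.009]
contact_force: [1.0, 0.1, 0.5]
gripper_width: 0.387
t 21.68 pos [0.5243 0.189  0.0463] yaw -79.1 tilt 5.82 q1,q6 [0.3  1.71] F [1.  0.1 0.5] g 0.39
now-frame [-1.  -2.  24.3] after-turn frame [ 1.4 -1.3 24.3] turn -0.000 (alt 6.283)
```

View pics/s2.png

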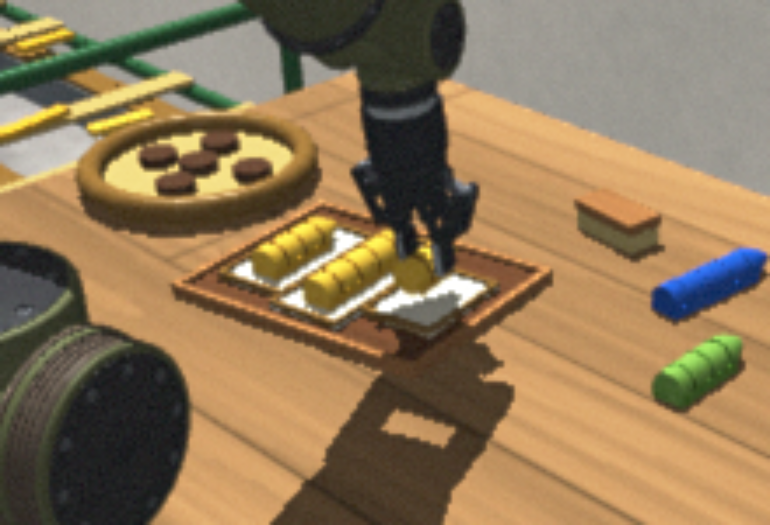

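The short shoot is over the near trough, crop (415,268), with the others undisturbed. Lowering.

```bash
python3 -m handwheel '[-1,-2,16,0, 0,0,4,0, 0,0,0,0]';  python3 rem.py 0.5254 0.1906 0.022 -79.1
```

```text
t: 22.1
position: [0.5265, 0.1904, 0.0283]
eef_rot: [0.994, 0.095, 0.052, 0.009]
contact_force: [0.2, 0.7, 0.0]
gripper_width: 0.386
t 22.10 pos [0.5265 0.1904 0.0283] yaw -79.2 tilt 6.06 q1,q6 [0.3  1.72] F [0.2 0.7 0. ] g 0.39
now-frame [-1.7 -0.5  6.1] after-turn frame [-1.  -0.4  6.3] turn -0.001 (alt 6.282)
```

```bash
python3 -m handwheel '[-1.5,-0.5,5.5,0, 0,0,0,0]'; python3 rem.py 0.5254 0.1906 0.022 -79.1;  python3 -m handwheel '[0,0,0,0, 0,0,0,0, 0,0,0,0]' 0.48;python3 rem.py 0.5254 0.1906 0.0215 -79.1; python3 -m handwheel '[0,0,-15,0, 0,0,-40,0, 0,0,-50,0]'; python3 -m handwheel '[0,45,-20,0, 0,55,-20,0, 0,55,0,0, 0,55,0,0, 0,55,0,0]'; python3 -m handwheel '[0,55,0,0, 0,30,0,0, 0,0,0,0]'
python3 - <<'E'
from h import *
c=camera("top"); cv2.imwrite("pics/t4.png",c["image"][:,:,::-1])
print(robot.observe()["position"])
for b in blobs(gold(c),60,(140,500,150,300)):
    v,u=np.nonzero(b); P=cloud(c,b); q=plane(c,np.c_[u,v],0.027)[:,:2]
    r=cv2.minAreaRect((q*1000).astype(np.float32)); bx=cv2.boxPoints(r); e=bx[1]-bx[0]; f=bx[2]-bx[1]; e=e if np.hypot(*e)>np.hypot(*f) else f
    print(np.round(r[0],1),np.round(r[1],1),"ang",np.degrees(np.arctan2(e[1],e[0])).round(1),"z",np.percentile(P[:,2],[5,95]).round(3))
im=cv2.resize(c["image"][150:275,130:280,::-1],None,fx=4.5,fy=4.5,interpolation=cv2.INTER_CUBIC); cv2.imwrite("pics/t4c.png",im)
E
```

```text
t: 22.35
position: [0.5256, 0.1906, 0.0227]
eef_rot: [0.994, 0.095, 0.052, 0.009]
contact_force: [0.5, -0.6, -0.1]
gripper_width: 0.387
t 22.35 pos [0.5256 0.1906 0.0227] yaw -79.2 tilt 6.10 q1,q6 [0.3  1.72] F [ 0.5 -0.6 -0.1] g 0.39
now-frame [-0.3 -0.   0.7] after-turn frame [-0.2 -0.   0.7] turn -0.001 (alt 6.282)
t: 22.72
position: [0.526, 0.1908, 0.0233]
eef_rot: [0.994, 0.095, 0.053, 0.009]
contact_force: [-0.7, -0.6, -0.4]
gripper_width: 0.52
t 22.73 pos [0.526  0.1908 0.0233] yaw -79.2 tilt 6.15 q1,q6 [0.3  1.72] F [-0.7 -0.6 -0.4] g 0.52
now-frame [-0.8 -0.   1.7] after-turn frame [-0.6  0.   1.8] turn -0.001 (alt 6.282)
t: 23.1
position: [0.5131, 0.1911, 0.1292]
eef_rot: [0.994, 0.095, 0.05, 0.009]
contact_force: [0.2, -0.2, -0.4]
gripper_width: 0.519
t: 23.72
position: [0.5607, -0.0724, 0.1892]
eef_rot: [0.993, 0.098, 0.057, 0.009]
contact_force: [0.4, 0.4, 0.3]
gripper_width: 0.52
t: 24.1
position: [0.5771, -0.1619, 0.1953]
eef_rot: [0.994, 0.096, 0.059, 0.01]
contact_force: [0.4, 0.5, -0.8]
gripper_width: 0.522
[ 0.57702915 -0.16079272  0.19538724]
[511.4 275.8] [132.1  23.5] ang 10.7 z [0.036 0.043]
[528.6 191.7] [65.3 25. ] ang 8.9 z [0.034 0.044]
[496.8 358.5] [99.4 24. ] ang 10.3 z [0.035 0.044]
```

View pics/t4c.png

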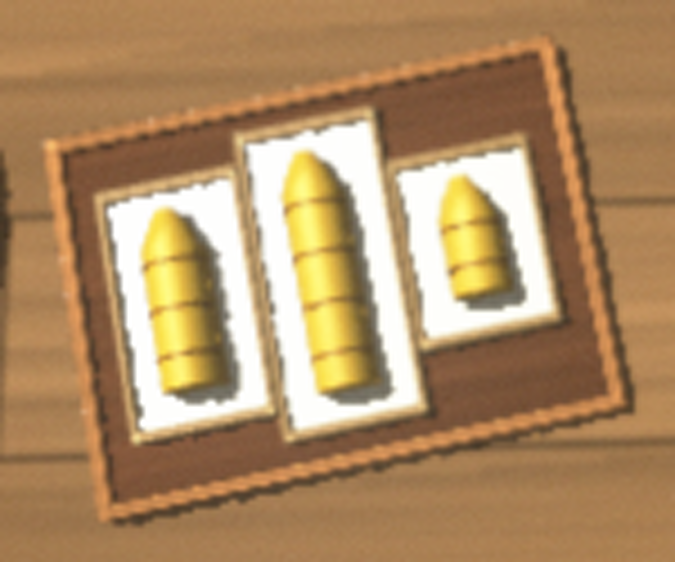

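View pics/t4.png

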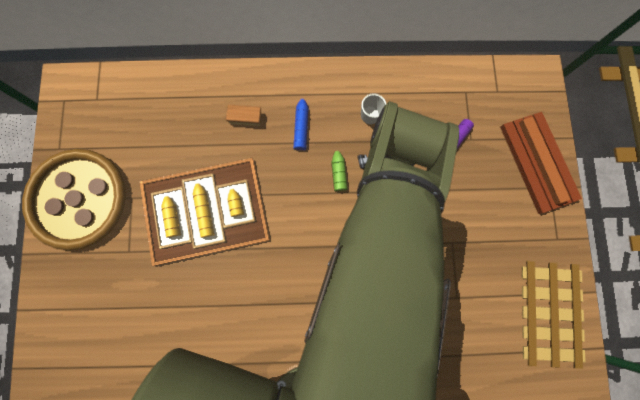

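```bash
python3 -c "
from rig import robot
s=robot.observe();print(s['t'],s['contact_force'].round(1)); robot.sign_off()"
```

```text
24.15 [-0.1 -0.1 -0.4]
the job is handed in; nothing more can be done
```

I placed the three golden shoots in their matching troughs, long, then middle, then short, rounded backs up, and handed the job in at about 24 s.

- **Placement:** The last top view put each shoot's centre within about 3 mm of its trough centre. Long and mid are within 1° of the trough axis, and the short reads about 2° off. Tops read about 42 mm above the table, so they lie flat on the trough floors.
- **Other objects:** I never touched the green shoot, kindling, cup or brush. In the last view the green shoot, cup and brush show no visible shift. The kindling, and part of the purple look-alike, were hidden under the arm, so I could not re-check them at the end.
- **Robot state:** The arm was clear of everything and contact force was about zero at sign-off.
- **Tool tilt:** The tool crept to about 6° off vertical during the job, which I had no way to correct. It did not visibly affect the placing.

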